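# Unstop the scrap well of a soap trimming box and sweep the offcuts in

## Task

The bung in the soap trimming box is stuck: rock it side to side along its long way while lifting gently until it lets go, because a straight pull only lifts the box, and stand it upright on the counter beside the box. Then take the brush and sweep the three soap offcuts along the deck into the open scrap well without picking them up, and lay the brush down again bristles down, on the deck or the counter. Leave the box standing where it is and do not disturb the other things on the counter.

Things in the scene. Friction and masses are not known exactly. Their poses are not given: they have to be found in the camera images.
- scrap_box: soap trimming box of pale wood, 170 mm (x) by 300 mm (y, its long way), 115 mm high to the deck, 2.4 kg, loose on rubber feet. Origin: centre of its underside, z up. A rim 18 mm high and 13.5 mm thick runs along both long sides and the -y end: the deck is 143 mm wide inside, open at +y. Under the 14 mm deck is a hollow scrap well. Lifting its -y end takes about 18 N
- opening (a point): centre of the opening in the deck, at deck height, with the box's axes: 124 mm (x) by 78 mm (y), centred 93 mm from the box's middle towards -y. Under the deck each x end has a sprung rubber lip. A lip holds its end of the bung with 10 to 15 N until that end is raised 15 mm; a raised end stays up on its lip while the other is rocked up
- bung_grip (a point): centre of the dark wooden bung's grip bar, 41 mm above the deck when seated, 75 mm above the counter when the bung stands there. Axes of the bung, parallel to the box's at the start, z up. Bar 30 (x) by 66 (y) by 34 mm high, on a waist 24 mm wide and 14 mm high; flange 136 (x) by 86 (y) by 12 mm, which rests on the deck. 0.28 kg
- bung_foot (a point): middle of the underside of the bung's tapered plug, 75 mm under the grip centre, 34 mm under the flange. Plug 115 x 73 mm at the flange, 103 x 62 mm at the foot, with a rubber bead 5 mm above the foot. To free it tilt the bung about 0.15 rad about its y axis, turning on one x edge of the flange, then the other way until level, 15 mm up
- offcut_1_center (a point): centre (10 mm above what it lies on) of a cream-coloured soap offcut, 64 by 38 by 20 mm (x, y, z), 0.055 kg, flat on the deck
- offcut_2_center (a point): centre (10 mm above what it lies on) of a cream-coloured soap offcut, 60 by 34 by 20 mm (x, y, z), 0.055 kg, flat on the deck
- offcut_3_center (a point): centre (10 mm above what it lies on) of a cream-coloured soap offcut, 62 by 32 by 20 mm (x, y, z), 0.055 kg, flat on the deck
- brush_center (a point): centre of the wooden counter brush, half-way up (19 mm above what it stands on); long axis y. Wooden back 42 mm (x) by 150 mm (y), from 24 to 38 mm high; below it stiff bristles 30 by 128 mm and 24 mm high, 0.09 kg. It starts across the deck near the +y end, bristles down
- soap_carton_3: bystander on the counter, leave alone: printed soap carton 62x92x34 mm; origin at the centre of its underside
- weight_1: bystander on the counter, leave alone: dark iron scale weight, 54 mm across, 50 mm high; origin at the centre of its underside
- tea_glass: bystander on the counter, leave alone: tea glass, 62 mm across, 86 mm high; origin at the centre of its underside
- price_stand_1: bystander on the counter, leave alone: price card on a wood block, 22x70x66 mm; origin at the centre of its underside
- soap_3: bystander on the counter, leave alone: orange-yellow bar of soap 55x83x48 mm; origin at the centre of its underside
- window_sill (a point): middle of the top of the sill (65 mm deep, top 125 mm above the counter) of the open, unglazed window through which the robot reaches. It runs along the direction (0.50, 0.87) to a tall post at either end, centred at x 0.17, y -0.10 (77 mm wide) and x 0.54, y 0.53 (108 mm wide). A shelf over 0.55 m high hangs behind the right post: keep the arm left of about 4 degrees from x

How it is judged (in metres and radians):
On the way, in this order (a step that is already met when the one before it is completed fails the run):
1. the bung has been rocked to one side, its flange tilted at least 4 degrees to the deck, while still in the opening (angle between the z axis of bung_grip and the z axis of scrap_box, either way round above 0.07 rad and horizontal distance between bung_grip and opening below 0.03 m), for 0.05 s.
2. the bung stands upright on the counter, released (height (world z) of bung_grip below 0.085 m and angle between bung_grip's own z axis and vertical below 0.1 rad and contact force between bung and the fingers below 0.05 N), for 0.2 s.
3. the brush touches and pushes an offcut ((contact force between counter_brush and offcut_1 above 0.05 N or contact force between counter_brush and offcut_2 above 0.05 N or contact force between counter_brush and offcut_3 above 0.05 N)), for 0.05 s.
At the end, for the whole second after the job is handed in: all three offcuts lie inside the box below the deck; the bung stands upright on the counter (within 6 degrees); the brush lies bristles down (within 9 degrees) on the deck or the counter; all at rest; the box stands level within 30 mm of its start (all of step 2 and x of offcut_1_center in the frame of scrap_box between -0.08 and 0.08 m and y of offcut_1_center in the frame of scrap_box between -0.145 and 0.145 m and z of each of offcut_1_center, offcut_2_center, offcut_3_center in the frame of scrap_box below 0.1 m and x of offcut_2_center in the frame of scrap_box between -0.08 and 0.08 m and y of offcut_2_center in the frame of scrap_box between -0.145 and 0.145 m and x of offcut_3_center in the frame of scrap_box between -0.08 and 0.08 m and y of offcut_3_center in the frame of scrap_box between -0.145 and 0.145 m and linear speed of each of bung, counter_brush below 0.02 m/s and angle between brush_center's own z axis and vertical below 0.15 rad and height (world z) of brush_center below 0.145 m and distance of scrap_box from where it was at the start of the episode below 0.03 m and angle between scrap_box's own z axis and vertical below 0.03 rad); the robot touches nothing.
It fails at once if the trimming box is lifted, tilted over 3.4 degrees or pushed over 30 mm (angle between scrap_box's own z axis and vertical above 0.06 rad or distance of scrap_box from where it was at the start of the episode above 0.03 m).
It fails at once if an offcut is lifted more than 50 mm above the deck (z of any of offcut_1_center, offcut_2_center, offcut_3_center in the frame of scrap_box above 0.175 m).
It fails at once if another thing on the counter is moved over 30 mm or the tea glass tipped (distance of any of soap_carton_3, weight_1, tea_glass, price_stand_1, soap_3 from where it was at the start of the episode above 0.03 m or angle between tea_glass's own z axis and vertical above 0.3 rad).
It also fails if it takes over 58 s, if anything falls off the work surface, if the arm or the gripper's body presses on something with over 40 N, if the wrist force passes 120 N, or if a joint passes its speed limit or range.

## Robot

A 6-joint arm with a two-finger parallel gripper is mounted at the origin on a cart in front of the work surface, level with it; the furniture and walls round the work are solid. World frame = base frame: x ahead of the robot, y to its left, z up, the work surface at z = 0. Lengths are in m, angles in degrees, forces in N, time in s.
With the tool pointing down it reaches from about 0.325 to 0.85 m from the base axis. Payload 15.5 kg.
Tool frame: the origin (TCP) lies midway between the tips of the shut fingers; the grasp point (between the pads) lies 19 mm behind it; y points along the fingers, x is the direction in which the jaws open and shut, and the axes are right-handed (so a half turn about y gives the same grasp; the last joint's range is limited). The gripper opens to 91 mm and grips with 3 to 60 N. Pads are 32 mm wide; open, the fingers measure 118 mm over their backs; the gripper's body (76 mm by 178 mm) begins 60 mm behind the grasp point.
Start: joints at [70.904, 28.281, 77.091, -0, 74.628, -5.472], TCP at [0.147, 0.607, 0.214] pointing down, gripper open.
Joint ranges: [-166.48, 166.48], [-47.26, 123.95], [12.59, 153.08], [-70.14, 250.14], [6.76, 159.57], [-176.63, 176.63]. Speed limits (degrees/s): [108.29, 108.29, 147.25, 172.46, 172.46, 172.46].

## Interface

Orientations are given as a 3x3 rotation matrix whose columns are the frame's x, y, z axes.
In Python, from bench import ctrl gives the robot as it stands. The module is installed in compiled form; this text tells all that it offers. Calls block until the motion is done:
- ctrl.goto(position, orientation): joint-space move of the TCP to a pose.
- ctrl.move_l(position, vel=0.15, ori=None, contact_N=None): straight line of the TCP; ori=None keeps the orientation; vel is the mean speed in m/s. With contact_N (N) it stops when the force on the tool has changed by that much, and returns True; else False.
- ctrl.movej(angles): joint-space move.
- ctrl.command_gripper(opening): opening from 0.0 (shut) to 1.0 (fully open); the grip force is fixed at half the most; returns when the fingers have stopped.
- ctrl.sleep(seconds).
- ctrl.ik(position, orientation): joint angles nearest the present ones, or None.
- ctrl.read_camera(name): name is "side" or "top"; returns the picture (384x512x3 uint8, blue, green, red); there is no depth.
- ctrl.camera_params(name): a dict with "fx", "fy", "cx", "cy" (pixels), "D" ([k1, k2, p1, p2, k3] as OpenCV has them; the pictures are not rectified), "pose" (4x4, takes a point from camera to world coordinates). Camera axes: x right, y up, looking along -z (the intrinsics and any distortion apply to the point x, -y, -z); pixel columns grow to the right and rows downward; lengths in m; the calibration is good to about 2 mm. A picture is of the moment at which its call begins. camera_params takes no time and is no camera call.
A pose or a line that the arm cannot do raises ctrl.MotionError and nothing moves.
- ctrl.sign_off(): hands the job in, once; it reports no verdict.
Readings, each from a call of its own:
- ctrl.current_t(): time.
- ctrl.current_q(): joint angles.
- ctrl.current_dq(): joint speeds.
- ctrl.current_effort(): joint torques, N m.
- ctrl.current_tool_pos(): TCP position.
- ctrl.current_eef_rot(): TCP orientation.
- ctrl.current_contact_force(): force on the tool from outside, world axes, zero at the start.
- ctrl.current_wrist_torque(): the same for the moment, N m.
- ctrl.current_grip_width(): opening from 0.0 (shut) to 1.0 (fully open).
Only numpy, scipy, OpenCV 4.12 (cv2) and the standard library are available. Lean on these libraries where they do the work, as an engineer would, in place of code of your own. Each camera call takes 0.05 s, during which the arm holds its last target. There are 200 camera calls.

## Working session

There is one attempt and no reset: what is moved stays moved. The work goes in short steps, each a Python script; the robot and the scene stay as the last script left them, time stands still between calls to the robot, and variables do not carry over. Pictures are saved under pics/ and viewed, about 8 in all and at most 12, crops included, and the job is handed in when it is done.

```bash
mkdir -p pics
python3 - <<'E'
from bench import ctrl
import cv2,numpy as np
np.set_printoptions(precision=4,suppress=True)
for n in("top","side"):
    cv2.imwrite(f"pics/{n}0.png",ctrl.read_camera(n)); print(n,ctrl.camera_params(n))
print(ctrl.current_eef_rot(),ctrl.current_tool_pos(),ctrl.current_t(),ctrl.current_grip_width())
E
```

```text
top {'fx': 414.4023988225856, 'fy': 414.4023988225856, 'cx': 250.46165445221834, 'cy': 184.26066998455988, 'D': array([-0.0863,  0.    ,  0.    ,  0.    ,  0.    ]), 'pose': array([[-0.0127,  0.9938, -0.1105,  0.4668],
       [-0.9998, -0.0106,  0.0196,  0.1158],
       [ 0.0183,  0.1107,  0.9937,  1.0949],
       [ 0.    ,  0.    ,  0.    ,  1.    ]])}
side {'fx': 383.6840990674083, 'fy': 383.6840990674083, 'cx': 251.3646511659535, 'cy': 188.73594698151683, 'D': array([-0.0679,  0.    ,  0.    ,  0.    ,  0.    ]), 'pose': array([[ 0.9443,  0.1787, -0.2764,  0.2937],
       [-0.3288,  0.4772, -0.815 , -0.7414],
       [-0.0137,  0.8604,  0.5094,  0.64  ],
       [ 0.    ,  0.    ,  0.    ,  1.    ]])}
[[ 0.2355 -0.0004 -0.9719]
 [ 0.9719 -0.001   0.2355]
 [-0.0011 -1.      0.0001]] [0.1471 0.6071 0.2134] 0.1 0.9985526075613743
```

View pics/top0.png

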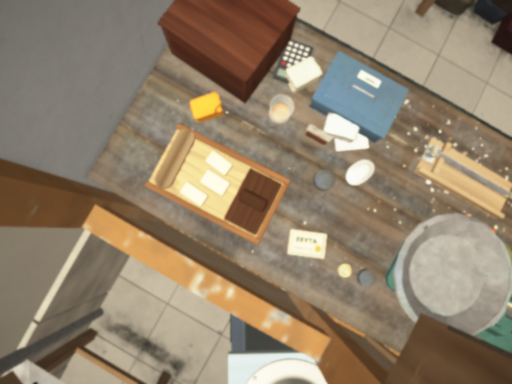

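View pics/side0.png

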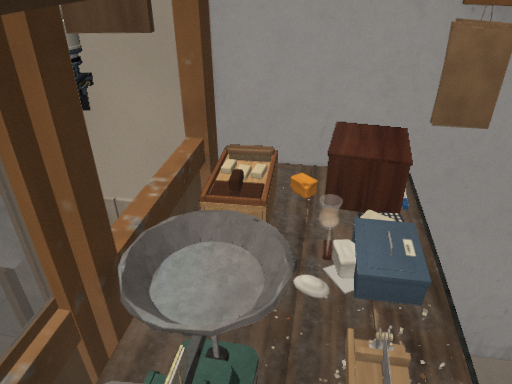

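The top view shows the box at about (148–289, 127–240), with the brush at its left end, three offcuts, and the dark bung at its right end. Next is an enlarged crop for precise points.

```bash
cat > h.py <<'E'
from bench import ctrl
import cv2,numpy as np
np.set_printoptions(precision=4,suppress=True)
def ray(n,uv):
    p=ctrl.camera_params(n);K=np.array([[p["fx"],0,p["cx"]],[0,p["fy"],p["cy"]],[0,0,1]])
    a=cv2.undistortPoints(np.array([[uv]],float),K,p["D"])[0,0]
    return p["pose"][:3,3],p["pose"][:3,:3]@np.array([a[0],-a[1],-1])
def at(n,uv,z):
    o,d=ray(n,uv);return o+d*(z-o[2])/d[2]
def crop(n,name,u0,v0,w,h,s):
    im=ctrl.read_camera(n)[v0:v0+h,u0:u0+w]
    cv2.imwrite(f"pics/{name}.png",cv2.resize(im,None,fx=s,fy=s,interpolation=cv2.INTER_CUBIC))
E
python3 - <<'E'
from h import *
crop("top","top1",140,80,160,170,5) if 0 else crop("top","top1",140,120,160,120,5)
E
```

```text
(no output)
```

View pics/top1.png

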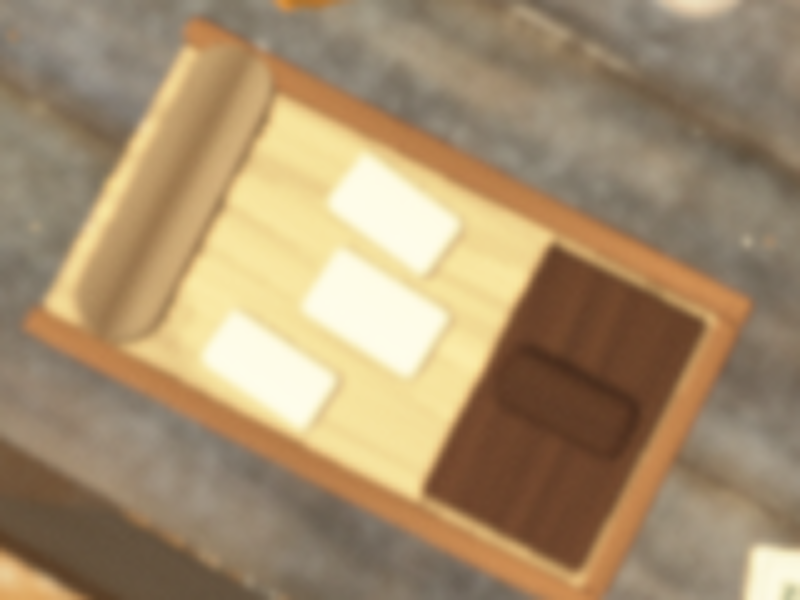

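Run:
```python
from h import *
c=lambda u,v,z:at("top",(140+u/5-.4,120+v/5-.4),z)
TL,BL,TR,BR=[c(*p,.133) for p in((190,20),(28,318),(750,300),(597,603))]
print(TL,BL,TR,BR); print([np.linalg.norm(a-b) for a,b in((TL,TR),(BL,BR),(TL,BL),(TR,BR))])
ctr=(TL+BL+TR+BR)/4; ey=((TL-TR)+(BL-BR));ey/=np.linalg.norm(ey);ex=np.array([ey[1],-ey[0],0])
print("ctr",ctr,"ey",ey,"ex",ex,np.degrees(np.arctan2(ey[1],ey[0])))
fl=[c(*p,.127) for p in((552,243),(705,322),(425,492),(580,570))]
f=sum(fl)/4;print("flange ctr",f,[np.linalg.norm(a-b) for a,b in((fl[0],fl[2]),(fl[0],fl[1]))])
op=ctr-.093*ey;print("opening",op)
bar=c(567,404,.173);print("bar",bar)
B=lambda p:np.array([(p-ctr)@ex,(p-ctr)@ey])
print("box: flange",B(f),"bar",B(bar))
for n,q,z in(("off1?",(394,213),.135),("off2",(375,312),.135),("off3",(270,370),.135),("brush",(176,190),.153)):
    p=c(*q,z);print(n,p,B(p))
for n,q,z in(("orange",(206,106),.048),("carton",(307,244),.034),("glass",(281,108),.086),("weight",(324,181),.05),("price",(319,134),.06)):
    p=at("top",q,z);print(n,p,B(p))
for q in((102,207),(320,345),(82,228),(310,357)): print("sill",at("top",q,.125))
q=ctrl.current_q()
# reach test: tool down, jaws along ex, at bung
Y=np.array([0,0,-1.]);
for s in(1,-1):
    X=s*ex;R=np.c_[X,Y,np.cross(X,Y)]
    for p in(bar,bar+[0,0,.1],B and ctr+.1*ey+[0,0,.05]): print(s,ctrl.ik(p,R))
```

```text
[0.7207 0.2682 0.133 ] [0.5789 0.343  0.133 ] [0.5838 0.0049 0.133 ] [0.4438 0.0788 0.133 ]
[np.float64(0.29682867606069674), np.float64(0.29675847669246813), np.float64(0.16033867400960036), np.float64(0.15829740339060205)]
ctr [0.5818 0.1737 0.133 ] ey [0.4583 0.8888 0.    ] ex [ 0.8888 -0.4583  0.    ] 62.72116539378608
flange ctr [0.5355 0.0918 0.127 ] [np.float64(0.13139599038599475), np.float64(0.08119427115090741)]
opening [0.5391 0.091  0.133 ]
bar [0.533  0.0924 0.173 ]
box: flange [-0.0036 -0.0941] bar [-0.0061 -0.0946]
off1? [0.6263 0.1713 0.135 ] [0.0407 0.0183]
off2 [0.5797 0.1803 0.135 ] [-0.0049  0.005 ]
off3 [0.5531 0.2292 0.135 ] [-0.0509  0.0362]
brush [0.6352 0.2707 0.153 ] [0.003  0.1107]
orange [0.7894 0.2082 0.048 ] [0.1687 0.1258]
carton [ 0.4299 -0.0474  0.034 ] [-0.0336 -0.2661]
glass [0.771  0.0166 0.086 ] [ 0.2402 -0.0529]
weight [ 0.5894 -0.0929  0.05  ] [ 0.1289 -0.2335]
price [ 0.7097 -0.0821  0.06  ] [ 0.2309 -0.1687]
sill [0.5245 0.4466 0.125 ]
sill [ 0.201  -0.0586  0.125 ]
sill [0.4756 0.4934 0.125 ]
sill [ 0.1744 -0.0349  0.125 ]
1 [ 3.5076 24.1992 91.9604 -0.     63.8405 30.7864]
1 [ 3.5076 18.3082 84.0646 -0.     77.6271 30.7864]
1 [17.6781 34.3789 70.6408 -0.     74.9803 44.957 ]
-1 [   3.5076   24.1992   91.9604   -0.       63.8405 -149.2136]
-1 [   3.5076   18.3082   84.0646    0.       77.6271 -149.2136]
-1 [  17.6781   34.3789   70.6408    0.       74.9803 -135.043 ]
```

```bash
cat >> h.py <<'E'
from scipy.spatial.transform import Rotation as Ro
ctr=np.array([.5818,.1737,0]);ey=np.array([.4583,.8888,0]);ex=np.array([.8888,-.4583,0]);ez=np.array([0,0,1.])
def W(x,y,z): return ctr+x*ex+y*ey+z*ez
def down(X):
    Y=-ez;return np.c_[X,Y,np.cross(X,Y)]
def rep(s=""):
    print(s,"t%.1f"%ctrl.current_t(),"p",ctrl.current_tool_pos(),"F",ctrl.current_contact_force(),"M",ctrl.current_wrist_torque(),"g%.3f"%ctrl.current_grip_width())
bung=np.array([.5345,.092,0])
E
python3 - <<'E'
from h import *
R=down(ex)
ctrl.goto([.17,.42,.27],down(np.array([.34,.94,0])/np.hypot(.34,.94)));rep()
ctrl.goto([.40,.17,.28],R);rep()
ctrl.goto(bung+[0,0,.22],R);rep()
print(ctrl.move_l(bung+[0,0,.139],vel=.1,contact_N=8));rep("down")
crop("side","side1",180,120,120,100,6)
E
```

```text
t1.0 p [0.1703 0.4207 0.2702] F [-0.8335  0.7664  0.2609] M [ 0.033  -0.0011 -0.0368] g0.998
 t2.2 p [0.3999 0.1708 0.2798] F [ 0.1297  0.4639 -0.529 ] M [-0.103   0.1209 -0.0043] g1.000
 t3.0 p [0.5343 0.0926 0.2197] F [0.4965 1.0636 0.196 ] M [-0.1296  0.1138  0.0011] g0.998
False
down t3.9 p [0.5348 0.0921 0.1396] F [0.8226 0.0957 0.3419] M [-0.1429  0.0835 -0.0084] g1.001
```

View pics/side1.png

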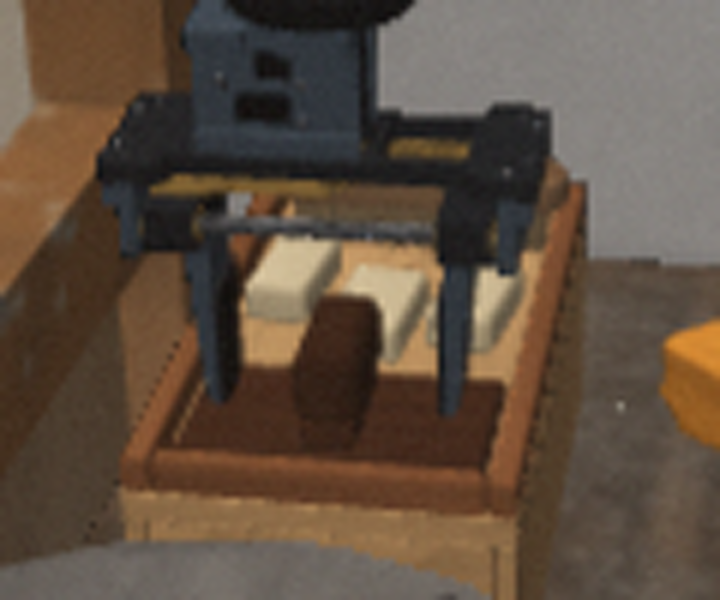

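The fingers straddle the bar centrally: tips are at crop u≈215 and 450, and the bar is at ≈335. Next I grip and start rocking, with force monitoring.

```bash
cat >> h.py <<'E'
def rotpose(p,R,piv,ang):
    Q=Ro.from_rotvec(ang*ey).as_matrix();return piv+Q@(p-piv),Q@R
E
python3 - <<'E'
from h import *
ctrl.command_gripper(0);rep("grip")
p0=ctrl.current_tool_pos();R0=down(ex)
np.save("p0.npy",p0)
piv=np.r_[p0[:2],.115]-.068*ex
for a in(.04,.08,.12,.16):
    p,R=rotpose(p0,R0,piv,-a);ctrl.move_l(p,vel=.02,ori=R);rep(f"a{a}")
    if ctrl.current_contact_force()[2]<-25: print("HIGH");break
crop("side","side2",180,120,120,100,6)
E
```

```text
grip t4.9 p [0.5345 0.092  0.139 ] F [-0.8187 -0.5556 -0.0116] M [-0.1103  0.025  -0.015 ] g0.326
a0.04 t5.2 p [0.5326 0.0927 0.1415] F [-3.0296  1.1872 -3.0432] M [ 0.3689  1.1284 -0.0927] g0.330
a0.08 t5.5 p [0.5318 0.0929 0.144 ] F [-7.3151  0.2043 -2.4149] M [ 0.1018  1.8692 -0.3938] g0.329
a0.12 t5.8 p [0.5311 0.0934 0.147 ] F [-8.605  -0.6414  4.1575] M [-0.3323  1.641  -0.3734] g0.327
a0.16 t6.1 p [0.531  0.0943 0.1498] F [ 0.2076  0.0183 -2.7959] M [ 0.042   0.179  -0.0318] g0.331
```

View pics/side2.png

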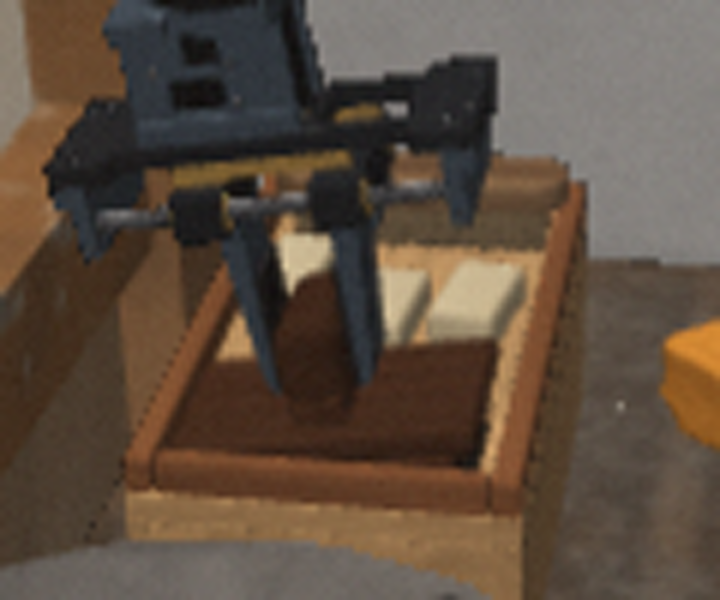

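The right end has lifted clear (tilted flange, right edge near (490,345)), the torque has dropped, and the box hasn't moved. Now I'll rock it the other way to level.

Run:
```python
from h import *
p0=np.load("p0.npy");R0=down(ex)
pivL=np.r_[p0[:2],.115]-.068*ex
p1,R1=rotpose(p0,R0,pivL,-.16)
e,_=rotpose(np.r_[p0[:2],.115]+.068*ex,R0,pivL,-.16); print("edge",e)
for a in(.04,.08,.12,.16):
    p,R=rotpose(p1,R1,e,a);ctrl.move_l(p,vel=.02,ori=R);rep(f"b{a}")
    if abs(ctrl.current_contact_force()[2])>25: print("HIGH");break
crop("side","side3",180,120,120,100,6)
```

```text
edge [0.5934 0.0616 0.1367]
b0.04 t6.4 p [0.5316 0.0936 0.1523] F [-0.392  -0.29   -1.9605] M [-0.0427  0.2458 -0.0277] g0.327
b0.08 t6.7 p [0.5319 0.0934 0.1551] F [ 4.5529 -1.9254  0.3371] M [-0.5047 -0.8459 -0.0779] g0.328
b0.12 t7.0 p [0.5319 0.0931 0.1577] F [ 2.9419 -1.6799  0.6195] M [-0.3722 -0.6169 -0.0469] g0.325
b0.16 t7.3 p [0.5325 0.0928 0.1603] F [ 2.1121 -2.2356 -1.1114] M [-0.3752 -0.472  -0.0526] g0.328
```

View pics/side3.png

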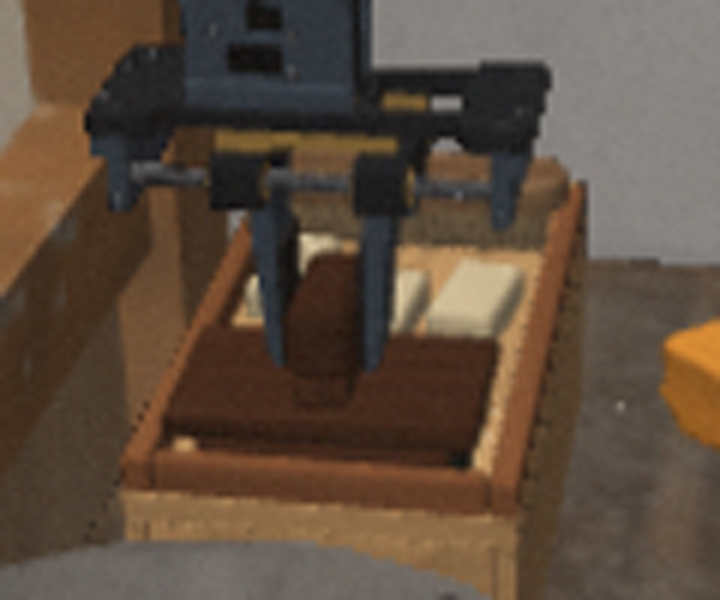

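Both ends are now up, with a gap under the flange. I'll lift slowly with force checks, then carry it to the far side.

Run:
```python
from h import *
R0=down(ex);p=ctrl.current_tool_pos()
for dz in(.008,.016,.03):
    ctrl.move_l(p+[0,0,dz],vel=.03,ori=R0);rep(f"z{dz}")
    if ctrl.current_contact_force()[2]<-14: print("HIGH");raise SystemExit
ctrl.move_l(p+[0,0,.15],vel=.12);rep("up")
crop("side","side4",130,70,250,187,3.2)
```

```text
z0.008 t7.8 p [0.5326 0.0929 0.1687] F [ 2.2043 -0.582  -0.9823] M [-0.3499 -0.2986  0.0325] g0.330
z0.016 t8.2 p [0.5324 0.0929 0.1764] F [ 0.0006 -0.1013 -1.8818] M [-0.0739  0.1104 -0.0012] g0.327
z0.03 t8.8 p [0.5325 0.0928 0.1904] F [ 0.316   0.5363 -1.9522] M [-0.0879  0.1047 -0.0108] g0.330
up t9.9 p [0.5321 0.0928 0.3096] F [-0.0754  0.608  -2.8457] M [-0.1218  0.0816  0.0168] g0.330
```

View pics/side4.png

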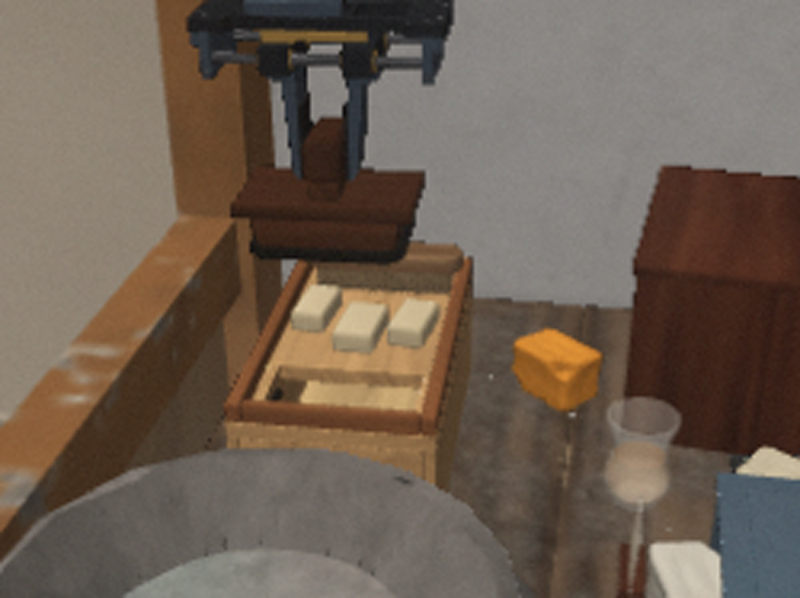

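Run:
```python
from h import *
P=W(.147,-.025,.31);print(P)
for s in(1,-1): print(ctrl.ik(P,down(s*ey)))
q=ctrl.ik(P,down(ey)); s=1 if q is not None and abs(q[5])<150 else -1
R=down(s*ey)
ctrl.goto(P,R);rep("above")
ctrl.move_l(np.r_[P[:2],.08],vel=.14);rep()
print(ctrl.move_l(np.r_[P[:2],.050],vel=.03,contact_N=4));rep("down")
crop("side","side5",130,70,250,187,3.2)
crop("top","top5",140,70,200,150,4)
```

```text
[0.701  0.0841 0.31  ]
[  1.9995  31.7878  55.7417  -0.      92.4705 -60.7231]
[  1.9995  31.7878  55.7417  -0.      92.4705 119.2769]
above t11.5 p [0.7007 0.0842 0.3099] F [-0.3636  0.6179 -1.8291] M [-0.0237 -0.0015 -0.0305] g0.325
 t13.3 p [0.7015 0.0841 0.0808] F [ 0.2562  0.2774 -1.6479] M [ 0.0015 -0.0007  0.0148] g0.326
True
down t14.0 p [0.7011 0.0843 0.0579] F [1.0728 0.2264 2.4441] M [-0.144  -0.0511  0.0004] g0.328
```

View pics/side5.png

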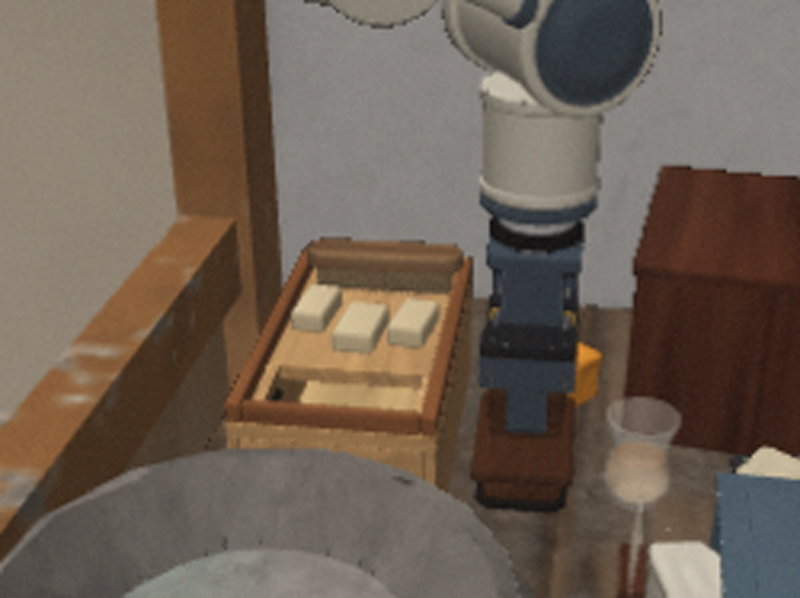

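Bung is on the counter (TCP z 0.058, as expected), clear of the glass, soap and box. Next: release, go to the brush, grip it.

Run:
```python
from h import *
ctrl.command_gripper(.75);ctrl.sleep(.3);rep("rel")
p=ctrl.current_tool_pos();R=down(ey)
ctrl.move_l(p+[0,0,.04],vel=.05);ctrl.move_l(p+[0,0,.22],vel=.18);rep("up")
B=W(.002,.1107,.22)
ctrl.goto(B,R);rep("over brush")
print(ctrl.move_l(np.r_[B[:2],.130],vel=.08,contact_N=6));rep("low")
ctrl.command_gripper(0);rep("grip")
crop("side","side6",190,110,160,120,5)
```

```text
rel t15.1 p [0.7005 0.0842 0.0576] F [ 0.192   0.2421 -0.916 ] M [-0.0284  0.0404 -0.0237] g0.749
up t17.2 p [0.7    0.0842 0.2764] F [ 0.2548 -0.7311 -0.2981] M [-0.0474  0.0177 -0.0104] g0.749
over brush t18.1 p [0.635  0.2703 0.2202] F [ 0.2963 -0.2434 -0.2251] M [-0.0491  0.0077 -0.0036] g0.751
False
low t19.3 p [0.6347 0.2713 0.1306] F [-0.2943  1.3763  0.1123] M [-0.0007  0.018  -0.002 ] g0.746
grip t19.9 p [0.6344 0.2712 0.1302] F [0.8827 0.1085 2.1075] M [ 0.0443  0.0553 -0.0677] g0.456
```

View pics/side6.png

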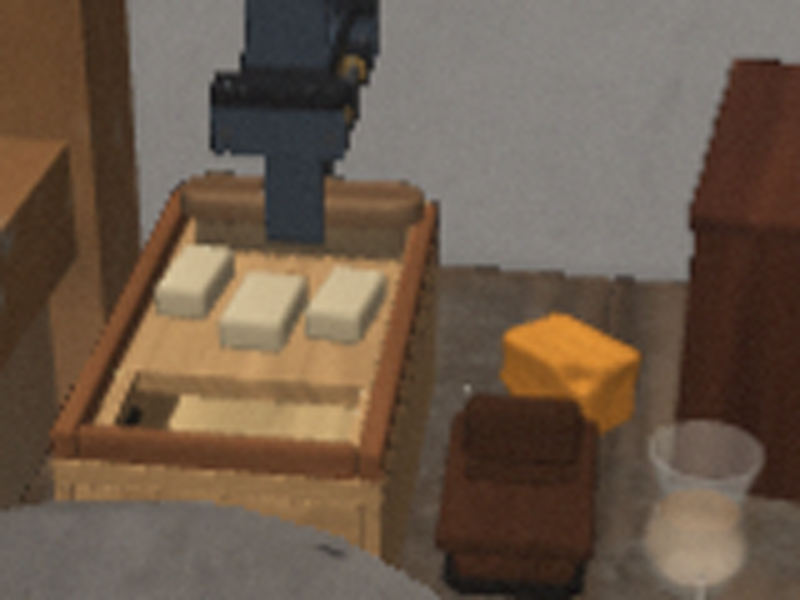

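The brush is gripped at 41.5 mm and roughly centred between the rims, and the bung stands upright at (520,490). Sweep now.

Run:
```python
from h import *
p=ctrl.current_tool_pos();z=p[2]+.0015
ctrl.move_l(np.r_[p[:2],z],vel=.03)
for y in(.06,.02,-.02,-.055,-.093):
    h=ctrl.move_l(np.r_[W(.002,y,0)[:2],z],vel=.07,contact_N=15);rep(f"y{y} {h}")
    if h:break
crop("side","side7",190,110,160,120,5)
```

```text
y0.06 False t21.0 p [0.6113 0.2263 0.1318] F [-0.1477  0.398  -0.8593] M [-0.0972  0.0023  0.0496] g0.458
y0.02 False t21.8 p [0.5928 0.1905 0.1317] F [ 0.3227 -0.1607  0.1263] M [-0.0343 -0.046  -0.0154] g0.459
y-0.02 True t22.2 p [0.5781 0.1609 0.1328] F [0.7221 2.9163 5.6568] M [ 0.3668 -0.0558 -0.0079] g0.460
```

View pics/side7.png

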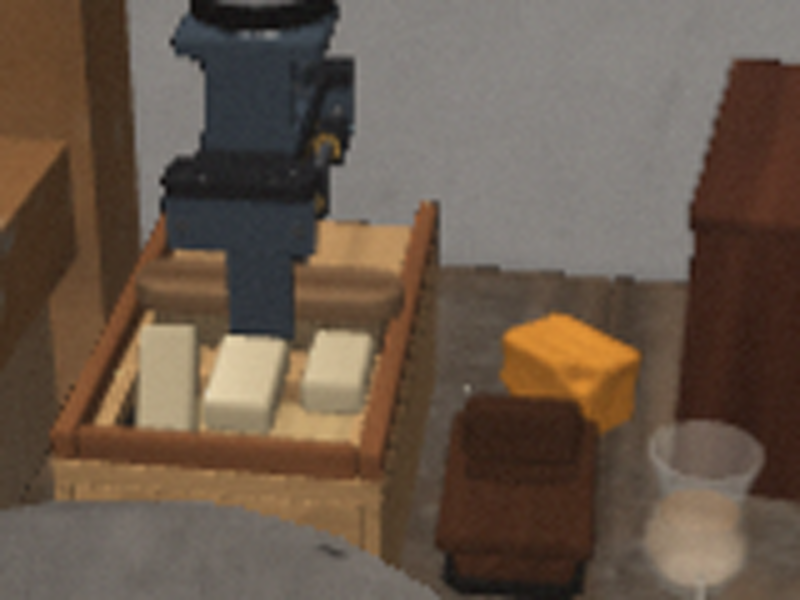

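Two offcuts are tipping over the edge and briefly wedged against the brush. Box unmoved. I'll ease back slightly, raise a couple of mm and carry on.

Run:
```python
from h import *
z=.134
ctrl.move_l(np.r_[W(.002,.003,0)[:2],z],vel=.06);ctrl.sleep(.3);rep("back")
for y in(-.02,-.04,-.06,-.078,-.093):
    h=ctrl.move_l(np.r_[W(.002,y,0)[:2],z],vel=.05,contact_N=20);rep(f"y{y} {h}")
    if h:break
crop("side","side8",190,110,160,120,5)
```

```text
back t23.0 p [0.5848 0.1753 0.1339] F [-0.6746 -0.7218 -0.8329] M [-0.0185  0.0212  0.0621] g0.458
y-0.02 False t23.6 p [0.5745 0.1548 0.1341] F [ 0.0977 -0.0334 -1.0061] M [-0.0263 -0.0003  0.0099] g0.458
y-0.04 False t24.2 p [0.5652 0.137  0.1341] F [-0.1712  0.4604 -0.4511] M [-0.0097  0.028   0.0827] g0.459
y-0.06 False t24.7 p [0.5561 0.1193 0.1341] F [-0.9261 -0.1965  0.2417] M [ 0.0193  0.0166 -0.0231] g0.460
y-0.078 False t25.2 p [0.5479 0.1033 0.1341] F [ 0.4522  0.6129 -1.0399] M [-0.0161  0.013   0.0392] g0.457
y-0.093 False t25.7 p [0.5409 0.0899 0.134 ] F [-0.2938  0.0051 -0.1048] M [-0.0262 -0.0489 -0.0222] g0.459
```

View pics/side8.png

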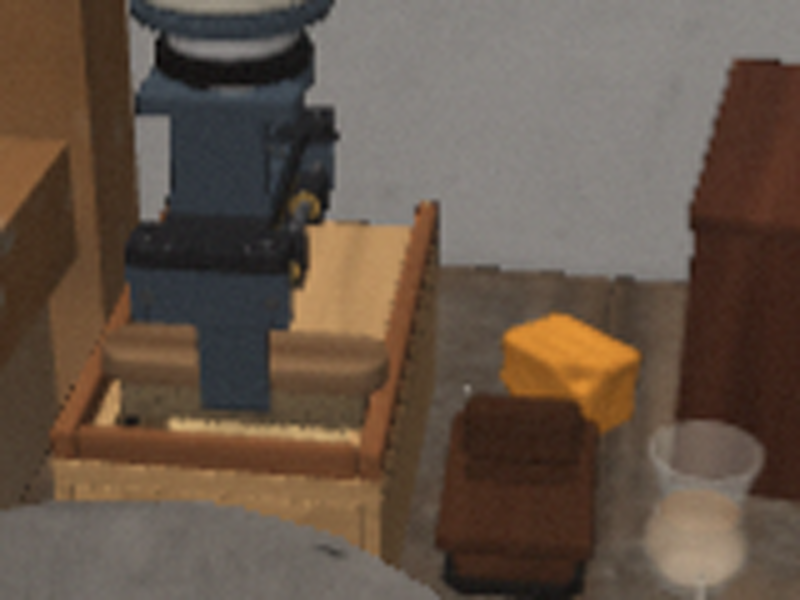

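The offcuts are no longer on the deck. I'll take the brush back, lay it down, retract, and make one combined check picture.

Run:
```python
from h import *
b=W(.002,.06,0)[:2]
ctrl.move_l(np.r_[W(.002,-.093,0)[:2],.138],vel=.05)
ctrl.move_l(np.r_[b,.138],vel=.1)
print(ctrl.move_l(np.r_[b,.128],vel=.02,contact_N=3));rep("laid")
ctrl.command_gripper(.75);ctrl.sleep(.2)
ctrl.move_l(np.r_[b,.18],vel=.05);ctrl.move_l(np.r_[b,.28],vel=.15)
ctrl.goto([.37,.19,.28],down(ey));ctrl.goto([.17,.42,.27],down(ey));ctrl.sleep(.5);rep("home")
a=ctrl.read_camera("top")[85:255,140:340];s=ctrl.read_camera("side")[110:230,190:350]
f=lambda i,k:cv2.resize(i,None,fx=k,fy=k,interpolation=cv2.INTER_CUBIC)
A=f(a,2);S=f(s,2.5);h=max(len(A),len(S))
pad=lambda i:cv2.copyMakeBorder(i,0,h-len(i),0,0,cv2.BORDER_CONSTANT)
cv2.imwrite("pics/final.png",np.hstack([pad(A),pad(S)]))
```

```text
True
laid t28.1 p [0.611 0.226 0.13 ] F [-0.4743  0.4935  4.6102] M [-0.103   0.1128  0.0243] g0.459
home t33.5 p [0.1702 0.4199 0.2701] F [-0.2782 -0.2144  0.7451] M [-0.0361  0.031  -0.0641] g0.750
```

View pics/final.png

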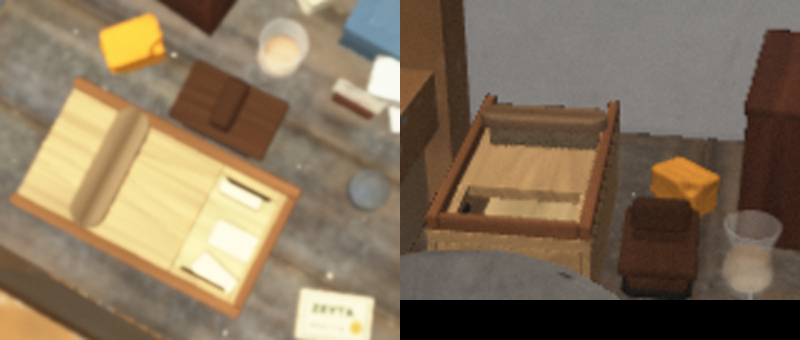

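The final picture shows three offcuts in the well at (245,190), (235,240) and (215,270), below the deck and partly under the lips. The brush lies bristles down on the deck, the bung stands at (230,110), and the box corners match the start to about 1 px.

```bash
python3 -c "
from bench import ctrl
ctrl.sign_off();print(ctrl.current_t())"
```

```text
the job is handed in; nothing more can be done
the job is handed in; nothing more can be done
```

I finished the whole job and handed it in; the clock stood at about 33.5 s of the 58 s at the last check. No verdict is reported back.

- **Bung:** I rocked it about 0.16 rad one way and then back to level, and it came free without lifting the box. It stands upright on the counter on the box's far (+x) side, turned 90° to the box.
- **Sweep:** I gripped the brush and swept the offcuts into the well. The first pass stopped at the 15 N contact limit when the offcuts wedged as they tipped over the edge. I backed off, raised the brush slightly and finished the sweep.
- **Brush:** it lies bristles down on the deck, and the arm is pulled back clear of everything.

**Last checks:** the final top and side views show all three offcuts in the well, with none on the deck. The bung and brush look upright and the bystanders look undisturbed. The two box corners compared with the start agree to about 1 px; a third reads about 3 px lower, but its first reading was at the edge of the picture. I judged the offcuts' depth by eye from these views and did not measure it. My first corner measurements put the box 159–160 mm wide against the true 170 mm, which I put down to image blur.

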